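Lock a bayonet plug into the jig block

ROBOT

A 7-joint arm with a two-finger parallel gripper is mounted at the origin on a cart in front of the work surface, level with it; the furniture and walls round the work are solid. World frame = base frame: x ahead of the robot, y to its left, z up, the work surface at z = 0. Lengths are in m, angles in rad, forces in N, time in s.
With the tool pointing down it reaches from about 0.425 to 1.025 m from the base axis. Payload 9.4 kg.
Tool frame: the origin (TCP) lies midway between the tips of the shut fingers; the grasp point (between the pads) lies 19 mm behind it; z points along the fingers, y is the line along which they close (so a half turn about z gives the same grasp; the last joint's range is limited). The gripper opens to 85 mm and grips with 20 to 120 N. Pads are 22 mm wide; open, the fingers measure 114 mm over their backs; the gripper's body (76 mm by 85 mm) begins 54 mm behind the grasp point. The pads swing forward as they close: fully open they stand 13 mm farther back than shut.
Start: joints at [-1.22, 0.599, -0.003, 1.599, 0.002, 0.943, -0.08], TCP at [0.301, 0.66, 0.231] pointing down, gripper open.
Joint ranges: [-2.57, 2.57], [-0.35, 1.97], [-1.29, 1.29], [0.11, 2.56], [-1.05, 4.19], [0.11, 1.86], [-2.63, 2.63]. Speed limits (rad/s): [2.22, 2.22, 3.01, 3.01, 3.14, 3.14, 3.14].

INTERFACE

Orientations are given as a unit quaternion [w, x, y, z].
In Python, from workcell import bot, cams gives the robot as it stands. The module is installed in compiled form; this text tells all that it offers.
- The arm moves only by the tool play_rows, never from a script. Its argument "targets" is a list of rows, each an object with "offset": the shift along the tool's x, y, z in units of 50 mm (1.0 is 50 mm), a list of three; "rotation": the turn, a rotation vector about the tool's x, y, z in rad, a list of three. A call has 1 to 20 rows; each row is the pose to reach, as a shift and turn from the pose commanded when the call began, along the tool's axes at that moment; what a row does not reach only later rows make up. A row lasts 1/8 s, in which the tool goes at most 62.5 mm and 10.7 degrees, less where a joint would pass 70% of its speed; a pose out of reach is approached as far as the arm can. A call with a gripper value outside its range is refused whole. "jaw" is the closure, from -1 (fully open) to 1 (shut), so that 0 is half open, set as the call begins (left out, the last holds). The fingers move at their own pace and stop on an object; "force" is the grip in N (left out, the last holds). Time passes only in rows, so rows that repeat a pose let the fingers close. It gives the time, the measured TCP pose, the force, the opening and the grip force at its end, in the units of the state.
- bot.observe(): the state, without advancing time (a new reading comes with each control period).
- cams.snapshot(name): name is "scene" or "top"; returns a dict with "img" (400x640x3 uint8, red, green, blue), "depth" (400x640 float32, m along the optical axis (not along the pixel's ray), 0 where there is no reading), "vfov" (degrees; the focal length in pixels is half the picture's height over the tangent of half this angle, whatever the lens; pixels are square), "cx", "cy" (the principal point, pixels), "world_to_cam" (4x4, takes a point from world to camera coordinates). Camera axes: x right, y down, z forward; pixel columns grow to the right and rows downward; lengths in m; the calibration is good to about 2 mm. A picture is of the moment at which its call begins.
- bot.sign_off(): hands the job in; it is judged then, once.
The state is a dict: "time_s": time; "q": joint angles; "joint_velocities": joint speeds; "joint_efforts": joint torques, N m; "eef_pos": TCP position; "tcp_rot": TCP orientation; "wrist_force": force on the tool from outside, world axes, zero at the start; "wrist_torque": the same for the moment, N m; "width": opening from 0.0 (shut) to 1.0 (fully open); "grip_force": force on a finger pad.
Only numpy, scipy, OpenCV 4.12 (cv2) and the standard library are available. Lean on these libraries where they do the work, as an engineer would, in place of code of your own. Each camera call takes 0.05 s, during which the arm holds its last target. There are 200 camera calls.

TASK

Lock the steel plug into the jig block: pick it up by its upright grip blade, turn it so that its tab matches the slot in the block's collar, press it fully down against the spring pin, and then turn it clockwise (seen from above) under the collar until the pin pops up behind the tab. Let go of the plug and leave the mug, tin and hex coupling as they are.

Things in the scene. Friction and masses are not known exactly. Their poses are not given: they have to be found in the camera images.
- plug_mid (a point): Loose bare-steel plug, 95 mm high, 0.45 kg, upright on the table; point on its axis, half-way up (47.5 mm above the foot); z up, x along its tab. From the foot: round shank 46 mm diameter, 35 mm long, chamfered 5 mm at the foot; flange 72 mm diameter, 35 to 45 mm up; then an upright grip blade to the top. A seated plug has this point 57.5 mm above the table.
- plug_blade (a point): Grip point on the plug's axis, 80 mm above its foot; axes as the plug. The flat blade is 60 mm long along x, 14 mm thick along y, from 45 to 95 mm above the foot: pinch it across the 14 mm. Fingertips must stay over 58 mm above the foot to clear the collar once the plug is seated.
- plug_tab (a point): Point on the plug's one tab, 53 mm from the plug's axis along its +x, half-way through the tab's thickness (40 mm above the foot). The tab is 16 mm wide, 10 mm thick, level with the flange, and reaches 57 mm from the axis. Axes as the plug.
- jig: Fixed bare-steel block 140 x 140 x 45 mm with two low feet (180 mm over them, along y). Origin on the table below the centre of its bore, z up; x points from the bore to the slot in the collar. The collar is an octagonal dark steel ring on the block, 138 mm across outside, opening 82 mm, underside 58 mm and top 66 mm above the table; the tab turns beneath it.
- jig_bore (a point): Centre of the vertical bore, 49 mm diameter, right through the block, at the level of the block's top, 45 mm above the table; axes as the jig. The plug's shank goes in until its flange rests on the block's top.
- jig_slot (a point): Middle of the collar's only slot, 55 mm from the bore's axis along the jig's +x, at the collar's top (66 mm above the table). 24 mm wide; only here can the tab pass down. Once down, the tab turns only clockwise seen from above, to a solid stop about 75 degrees on. The pin is free after about 20 degrees; about 50 is a good place to let go.
- lock_pin (a joint): Travel in m of the upright spring pin (12 mm diameter) below the slot, 50 mm from the bore's axis along the jig's x: 0 when up (9 mm above the block's top), about 0.009 when the seated plug's tab holds it down. The spring resists with about 4 N at first and 7 N when down.
- mug: White spotted mug, 82 mm wide, 91 mm high, a bystander; origin at the centre of its underside.
- dip_tin: Low round tin, 72 mm diameter, 61 mm high, a bystander; origin at the centre of its underside.
- hex_coupling: Dark hexagonal coupling standing on end, 41 mm wide, 40 mm high, a bystander; origin at the centre of its underside.
Things that resemble listed ones, but are neither listed nor needed, are in the scene too. What is shaped like the part that bears plug_mid but blue or orange is not meant.

How it is judged:
On the way:
1. the plug is pressed down into the bore with its tab in the slot, holding the spring pin down (value of joint lock_pin above 0.006 m and z of plug_mid in the frame of jig below 0.0615 m and horizontal distance between plug_mid and jig_bore below 0.006 m), for 0.1 s.
At the end, for the whole second after the job is handed in: The plug sits fully down in the bore (flange within 3 mm of the block's top, axis within 6 mm of the bore's, tilt under 0.06 rad), its tab is turned clockwise out of the slot (tab point more than 18 mm to the side), the spring pin has popped up (within 2 mm of its top), and the plug is at rest (z of plug_mid in the frame of jig below 0.0605 m and horizontal distance between plug_mid and jig_bore below 0.006 m and angle between plug_mid's own z axis and vertical below 0.06 rad and y of plug_tab in the frame of jig below -0.018 m and value of joint lock_pin below 0.002 m and linear speed of plug below 0.02 m/s); the robot touches nothing.
It fails at once if a bystander was pushed more than 30 mm or knocked over (distance of any of mug, dip_tin, hex_coupling from where it was at the start of the episode above 0.03 m or angle between any of mug, dip_tin, hex_coupling's own z axis and vertical above 0.5 rad).
It also fails if it takes over 46 s, if anything falls off the work surface, if the arm or the gripper's body presses on something with over 40 N, if the wrist force passes 120 N, or if a joint passes its speed limit or range.

## Working session

There is one attempt and no reset: what is moved stays moved. The work goes in short steps, Python scripts to look and compute and a tool call to move; the robot and the scene stay as the last step left them, time stands still between calls to the robot, and variables do not carry over. Pictures are saved under pics/ and viewed, at most 10 in all, crops included, and the job is handed in when it is done.

Besides the shell and the picture viewer there is one more tool, called by a JSON object that holds its "name" and its "arguments", one argument or row to a line. play_rows: Moves the arm, as the interface text tells. Its arguments: {"type":"object","properties":{"targets":{"type":"array","items":{"type":"object","properties":{"offset":{"type":"array","items":{"type":"number"}},"rotation":{"type":"array","items":{"type":"number"}}}}},"jaw":{"type":"number"},"force":{"type":"number"}},"required":["targets"]}

```bash
mkdir -p pics
cat > h.py <<'E'
import numpy as np,cv2
from workcell import bot,cams
def snap(n):
    s=cams.snapshot(n); s['f']=200/np.tan(np.radians(s['vfov'])/2); return s
def cloud(s):
    v,u=np.mgrid[:400,:640]; d=s['depth']
    c=np.stack([(u-s['cx'])/s['f']*d,(v-s['cy'])/s['f']*d,d],-1)
    T=np.linalg.inv(s['world_to_cam']); return c@T[:3,:3].T+T[:3,3]
def ray(s,u,v,z):
    T=np.linalg.inv(s['world_to_cam']); r=T[:3,:3]@np.array([(u-s['cx'])/s['f'],(v-s['cy'])/s['f'],1]); o=T[:3,3]
    return o+r*(z-o[2])/r[2]
E
python3 - <<'E'
from h import *
for n in('scene','top'):
    s=snap(n); cv2.imwrite(f'pics/{n}0.png',s['img'][:,:,::-1]); print(n,s['vfov'],s['cx'],s['cy'],np.round(np.linalg.inv(s['world_to_cam']),3).tolist(),(s['depth']>0).mean())
print(bot.observe())
E
```

```text
scene 48.05541925423748 320.7949542510461 197.37947290467395 [[-0.465, -0.434, 0.771, -0.352], [-0.885, 0.215, -0.412, 0.748], [0.013, -0.875, -0.485, 0.618], [0.0, 0.0, 0.0, 1.0]] 0.9958203125
top 55.80909975010266 320.5879087523628 195.6218491825845 [[-0.017, -0.997, 0.07, 0.427], [-1.0, 0.018, 0.009, 0.27], [-0.01, -0.07, -0.998, 1.137], [0.0, 0.0, 0.0, 1.0]] 0.99604296875
{'time_s': 0.1, 'q': array([-1.21972214,  0.60003419, -0.0025419 ,  1.60003546,  0.0017873 ,
        0.94289801, -0.07981182]), 'joint_velocities': array([ 7.16514204e-05, -3.30990859e-03, -1.76928198e-03, -3.26126439e-03,
       -1.14044397e-04, -2.31098225e-04, -9.32649357e-04]), 'joint_efforts': array([ 6.05639085e-03, -7.77993536e+01,  1.57026105e+00, -2.58620667e+01,
        1.26739161e-02,  5.54464816e-03,  1.51706121e-05]), 'eef_pos': array([0.30060162, 0.65929278, 0.23051638]), 'tcp_rot': array([-8.69712396e-05,  2.12241408e-01,  9.77217025e-01, -6.80858793e-04]), 'wrist_force': array([-0.18031413, -0.52216323, -0.85881917]), 'wrist_torque': array([-0.00715389, -0.06421892,  0.02494112]), 'grip_force': 0.0, 'width': 1.0001944806371388}
```

View pics/scene0.png

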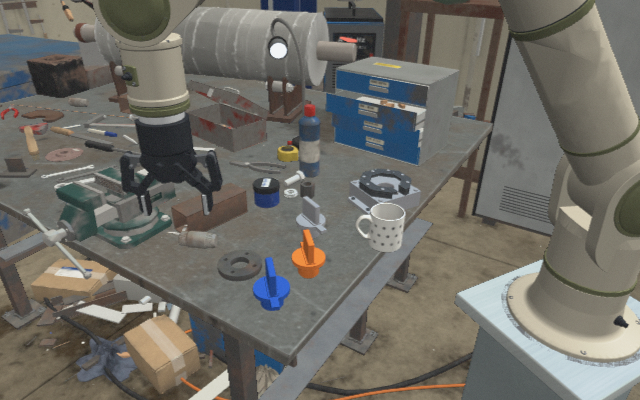

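View pics/top0.png

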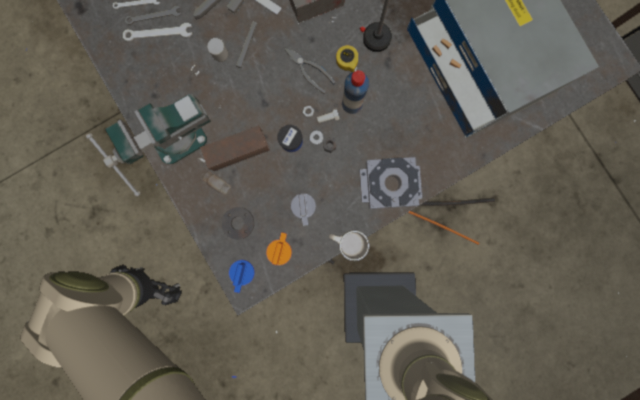

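The scene view shows the bare-steel plug at (312,212), the jig at (385,188) and the mug at (386,228). In the top view the plug is at (303,207) and the jig at (393,183), next to the blue and orange decoys. I'll zoom in on both and measure using depth.

Run:
```python
from h import *
s=snap('top');t=snap('scene')
P=cloud(s);Q=cloud(t)
a=cv2.resize(s['img'][150:260,270:440],None,fx=4.6,fy=4.6,interpolation=cv2.INTER_CUBIC)
cv2.imwrite('pics/topc.png',a[:,:,::-1])
b=cv2.resize(t['img'][150:260,270:440],None,fx=4.6,fy=4.6,interpolation=cv2.INTER_CUBIC)
cv2.imwrite('pics/scenec.png',b[:,:,::-1])
np.set_printoptions(precision=4,suppress=True)
print('heights top plug (mm), rows 190..230 cols 288..320')
print((P[190:230,288:320,2]*1000).round().astype(int)[::2,::2])
for n,p in(('top',P),('scene',Q)):
    c=p.reshape(-1,3)
    m=(abs(c[:,0]-.47)<.07)&(abs(c[:,1]-.33)<.07)
    for lo,hi in((.03,.05),(.085,.105),(.06,.105)):
        k=c[m&(c[:,2]>lo)&(c[:,2]<hi)]
        if len(k)>5: 
            w,v=np.linalg.eigh(np.cov(k[:,:2].T)); print(n,lo,hi,len(k),k.mean(0),k.min(0),k.max(0),'axis deg',np.degrees(np.arctan2(v[1,1],v[0,1])),'sd',np.sqrt(w))
```

```text
heights top plug (mm), rows 190..230 cols 288..320
[[   0   -3    1    1   -3    3   -2   -4   -1    3   -2    1   -3    3
    -2    0]
 [  -3    0   -2    1   -2   -2    0   -2   -3   -5    0    1   -4   -2
    -2    0]
 [  -2    1   -4   -2   -1   -3   94   95   45   46   -2   -1   -2   -2
    -1   -4]
 [   1   -2   -3   -5   46   46   90   93   56   45   47   44   -3   -3
     0   -1]
 [  -3   -1    0   41   44   41   93   91   69   46   42   47   47   -3
     0    2]
 [  -3    2   46   45   47   44   95   93   79   43   42   43   44   -1
     2   -3]
 [  -1   -2   47   46   45   46   99   95   90   48   46   46   43   46
     0    0]
 [   0   -1   49   46   45   48   94   97   97   46   44   45   46   44
    -1   -2]
 [  -1   -3   45 1137   45   45   95  101   95   43   43   44   48   41
     0    3]
 [  -1   -2   44   50   45   48   94   95   94   48   44   44   48   42
    -1   -1]
 [   3    2   42   45   45   45   94   93   92   48   45   45   45   44
     1    0]
 [  -2   -2   -2   43   45   46   49   95   99   50   42   44   43    1
     4   -2]
 [   2    0    1   46   47   
[... 768 characters left out ...]
d [0.0198 0.0222]
top 0.085 0.105 110 [0.4759 0.3309 0.094 ] [0.4475 0.3226 0.0869] [0.5058 0.3388 0.1007] axis deg -174.12738121520462 sd [0.004  0.0174]
top 0.06 0.105 119 [0.4763 0.3304 0.0925] [0.4475 0.3226 0.0644] [0.5058 0.3388 0.1007] axis deg -174.58639222550764 sd [0.0042 0.0172]
scene 0.03 0.05 373 [0.4605 0.34   0.0434] [0.4193 0.2978 0.0335] [0.5097 0.3694 0.0491] axis deg -151.611485016075 sd [0.0163 0.0231]
scene 0.085 0.105 120 [0.4732 0.3355 0.092 ] [0.4464 0.3246 0.085 ] [0.5082 0.3434 0.0964] axis deg -173.3071515776513 sd [0.004  0.0186]
scene 0.06 0.105 268 [0.4713 0.3367 0.0814] [0.4444 0.3246 0.0602] [0.5082 0.3435 0.0964] axis deg -171.5797791460569 sd [0.0036 0.0189]
```

View pics/topc.png

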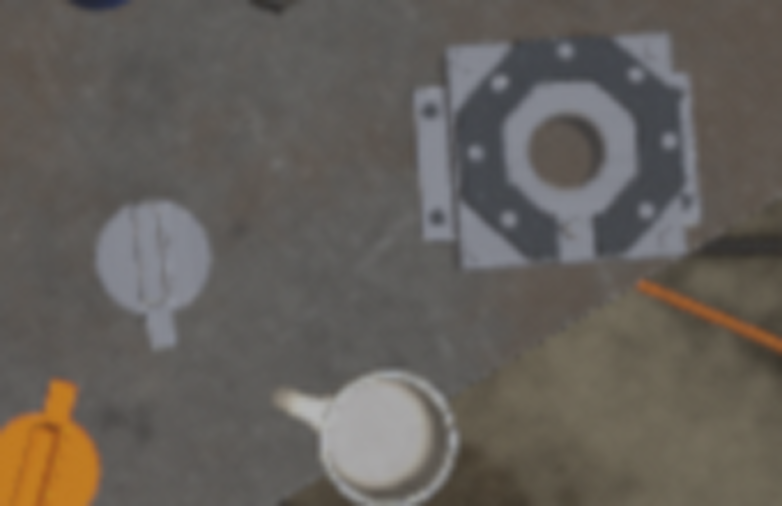

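View pics/scenec.png

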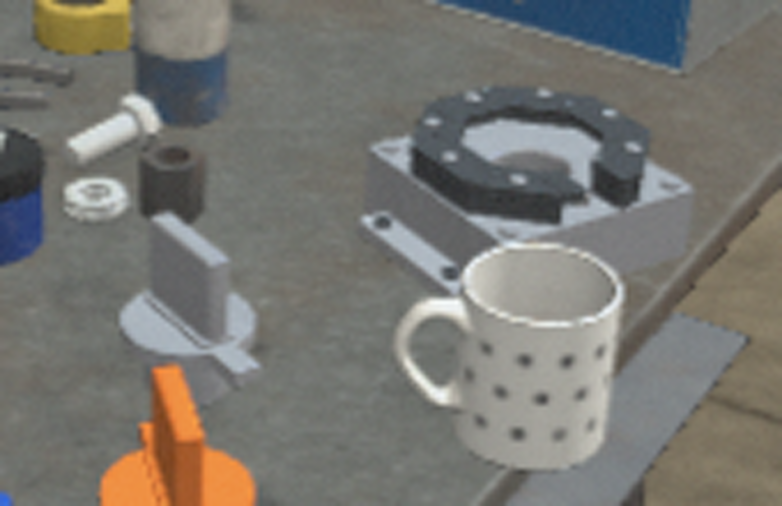

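```bash
cat >> h.py <<'E'
from scipy.optimize import least_squares
def rays(s,uv,z): return np.array([ray(s,u,v,z)[:2] for u,v in uv])
def edge(mask):
    c=max(cv2.findContours(mask.astype(np.uint8),cv2.RETR_EXTERNAL,cv2.CHAIN_APPROX_NONE)[0],key=cv2.contourArea); return c[:,0,:]
def circ(p,R0,fix=None):
    g=lambda q:np.hypot(p[:,0]-q[0],p[:,1]-q[1])-(q[2] if fix is None else fix)
    return least_squares(g,[*np.median(p,0),R0],loss='soft_l1',f_scale=.001).x
E
cat > m.py <<'E'
from h import *
np.set_printoptions(precision=4,suppress=True)
s=snap('top');P=cloud(s)
v,u=np.mgrid[:400,:640]
Z=cv2.medianBlur(P[:,:,2].astype(np.float32),3)
near=lambda c,r:np.hypot(P[:,:,0]-c[0],P[:,:,1]-c[1])<r
def at(m,z): return rays(s,np.argwhere(m)[:,::-1],z)
# plug
m=near((.473,.331),.075)&(Z>.03)&(Z<.12)
e=edge(m); e=e[Z[e[:,1],e[:,0]]<.055]; p=rays(s,e,.045)
c=circ(p[np.hypot(*(p-[.473,.331]).T)<.045],.036); print('flange',c)
f=at(m&(Z<.055),.045); d=f-c[:2]; r=np.hypot(*d.T); t=d[r>.041]; print('tab',len(t),r.max(),np.degrees(np.arctan2(*t.mean(0)[::-1])),t.mean(0))
b=at(m&(Z>.085),.095); w,V=np.linalg.eigh(np.cov(b.T)); print('blade',len(b),b.mean(0),np.degrees(np.arctan2(-V[1,1],-V[0,1])), (b.max(0)+b.min(0))/2)
# jig
J=np.array([.55,.065])
col=near(J,.09)&(Z>.055)&(Z<.08)
q=at(col,.066); J=(q.max(0)+q.min(0))/2; print('collar bbox',q.min(0),q.max(0),J)
bo=near(J,.05)&(Z<.03); p=rays(s,edge(bo),.045); h=circ(p,.0245); print('bore',h, at(bo,.045).mean(0))
d=q-h[:2]
blk=near(h[:2],.12)&(Z>.025)&(Z<.055); 
full=near(h[:2],.12)&(Z>.025)&(Z<.08); B=at(full,.045).astype(np.float32); rc=cv2.minAreaRect(B*1000); print('block rect',rc)
n=blk&(np.hypot(P[:,:,0]-h[0],P[:,:,1]-h[1])>.045)&(np.hypot(P[:,:,0]-h[0],P[:,:,1]-h[1])<.064)
k=at(n,.045)-h[:2]; a=np.degrees(np.arctan2(k[:,1],k[:,0]))%360
print('slot angles',np.sort(a)); 
for n in('mug',):
  mm=near((.37,.18),.12)&(Z>.07)&(Z<.11); x=at(mm,.091); print('mug',len(x),x.min(0),x.max(0))
E
python3 m.py
```

```text
flange [0.4752 0.331  0.0349]
tab 32 0.055933612310990886 -175.38659810946154 [-0.0476 -0.0038]
blade 110 [0.4764 0.3308] 5.985277259793963 [0.4765 0.3305]
collar bbox [0.4692 0.0013] [0.6087 0.1402] [0.539  0.0708]
bore [0.5382 0.0716 0.0221] [0.5381 0.0715]
block rect ((539.88330078125, 69.1643295288086), (142.6802520751953, 146.1641082763672), 2.450984477996826)
slot angles [174.8032 178.4101 178.4169 178.4244 178.4327 178.442  178.4524 178.4641
 181.0545 181.19   181.3394 181.5049 181.6893 181.8959 182.1291 183.6899
 183.9527 184.2422 184.5626 184.9192 185.3184 185.7684 186.3055 186.6924
 187.118  187.5886 188.1116 188.696  188.8907 189.3534 189.3969 189.9531
 190.567  191.2478 191.4357 192.0068 192.0553 192.7348 192.8581 193.4831
 194.311  194.6576 195.2313 195.4519 196.26   196.3245 197.1952 197.2869
 198.0949 198.3534 199.0804 199.5406 200.8694 256.4982 282.0452 285.6006
 289.0237 292.2986 293.7567 295.4149 297.0076 300.0683 301.9557 304.9079
 327.7761 332.592  335.8312]
mug 208 [0.32   0.1506] [0.7608 0.8572]
```

The plug is at about (0.4755, 0.331) with its tab at about 185.5°. The bore is at (0.538, 0.0715) with the slot at about 182.8°. Sizes, heights and reach all agree with the task text. Next I need a helper that turns targets into tool units.

```bash
cat >> h.py <<'E'
from scipy.spatial.transform import Rotation as Ro
def go(xyz,yaw):
    "offset/rotation to TCP at xyz, tool down with tool y at yaw deg"
    o=bot.observe(); w,x,y,z=o['tcp_rot']; R=Ro.from_quat([x,y,z,w])
    c,s_=np.cos(np.radians(yaw)),np.sin(np.radians(yaw))
    G=Ro.from_matrix(np.array([[s_,c,0],[-c,s_,0],[0,0,-1.]]))
    print('t',o['time_s'],'at',np.round(o['eef_pos'],4),'yaw',np.degrees(np.arctan2(*R.as_matrix()[[1,0],1])).round(2),'q7',o['q'][6].round(2),'F',o['wrist_force'].round(1),'w',round(o['width'],3),'g',o['grip_force'])
    print('offset',np.round(R.inv().apply(np.array(xyz)-o['eef_pos'])/.05,3),'rot',np.round((R.inv()*G).as_rotvec(),4))
E
python3 -c "
from h import *
go((.4755,.331,.17),95.5)"
```

```text
Traceback (most recent call last):
  File "h.py", line 24, in go
    G=Ro.from_matrix(np.array([[s_,c,0],[-c,s_,0],[0,0,-1.]]))
  File "scipy/spatial/transform/_rotation.pyx", line 1143, in scipy.spatial.transform._rotation.Rotation.from_matrix
ValueError: Non-positive determinant (left-handed or null coordinate frame) in rotation matrix 0: [[ 0.9953962  -0.09584575  0.        ]
 [ 0.09584575  0.9953962   0.        ]
 [ 0.          0.         -1.        ]].
```

```bash
sed -i 's/\[\[s_,c,0\],\[-c,s_,0\]/[[-s_,c,0],[c,s_,0]/' h.py
python3 -c "
from h import *
go((.4755,.331,.17),95.5)"
```

```text
t 0.25 at [0.3007 0.6595 0.2309] yaw 65.49 q7 -0.08 F [ 0.2 -0.1  0.4] w 1.002 g 0.0
offset [-5.906 -4.526  1.221] rot [-7.000e-04 -1.000e-04 -5.238e-01]
```

{"name": "play_rows", "arguments": {
  "targets": [
    {"offset": [-0.7, -0.5, 0], "rotation": [0, 0, -0.1]},
    {"offset": [-1.5, -1.15, 0.2], "rotation": [0, 0, -0.2]},
    {"offset": [-2.3, -1.75, 0.4], "rotation": [0, 0, -0.3]},
    {"offset": [-3.1, -2.35, 0.6], "rotation": [0, 0, -0.4]},
    {"offset": [-3.9, -3.0, 0.8], "rotation": [0, 0, -0.524]},
    {"offset": [-4.7, -3.6, 1.0], "rotation": [0, 0, -0.524]},
    {"offset": [-5.4, -4.15, 1.22], "rotation": [0, 0, -0.524]},
    {"offset": [-5.8, -4.45, 1.22], "rotation": [0, 0, -0.524]},
    {"offset": [-5.906, -4.526, 1.22], "rotation": [0, 0, -0.524]},
    {"offset": [-5.906, -4.526, 1.22], "rotation": [0, 0, -0.524]},
    {"offset": [-5.906, -4.526, 1.22], "rotation": [0, 0, -0.524]}
  ],
  "jaw": -1,
  "force": 80
}}

```text
time_s: 1.62
eef_pos: [0.4749, 0.3328, 0.1704]
tcp_rot: [0.0, -0.049, 0.999, 0.0]
wrist_force: [-0.1, 0.5, -0.3]
width: 1.001
grip_force: 0.0
```

```bash
python3 -c "
from h import *
go((.4755,.331,.062),95.5)
s=snap('scene');cv2.imwrite('pics/s1.png',s['img'][60:290,200:450,::-1].repeat(2,0).repeat(2,1))"
```

```text
t 1.625 at [0.4749 0.3328 0.1704] yaw 95.63 q7 0.83 F [-0.1  0.5 -0.3] w 1.001 g 0.0
offset [-0.009 -0.04   2.169] rot [0.0009 0.0001 0.0022]
```

View pics/s1.png

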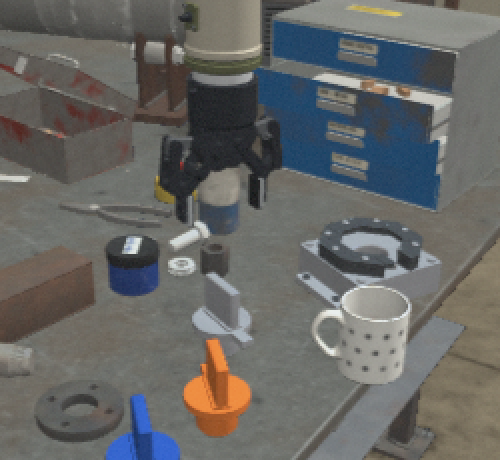

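The open jaws straddle the plug, which is at (222,305) in this crop, and both fingers are clear. Now descending and gripping.

{"name": "play_rows", "arguments": {
  "targets": [
    {"offset": [0, 0, 0.6], "rotation": [0, 0, 0]},
    {"offset": [0, 0, 1.2], "rotation": [0, 0, 0]},
    {"offset": [0, 0, 1.8], "rotation": [0, 0, 0]},
    {"offset": [0, 0, 2.16], "rotation": [0, 0, 0]},
    {"offset": [0, 0, 2.16], "rotation": [0, 0, 0]},
    {"offset": [0, 0, 2.16], "rotation": [0, 0, 0]},
    {"offset": [0, 0, 2.16], "rotation": [0, 0, 0]}
  ]
}}

```text
time_s: 2.55
eef_pos: [0.4761, 0.3316, 0.0633]
tcp_rot: [0.001, -0.048, 0.999, 0.0]
wrist_force: [0.6, 0.1, 0.2]
width: 0.995
grip_force: 0.0
```

```bash
python3 -c "
from h import *
go((.4755,.331,.062),95.5)"
```

```text
t 2.55 at [0.4761 0.3316 0.0633] yaw 95.51 q7 0.79 F [0.6 0.1 0.2] w 0.995 g 0.0
offset [ 0.013 -0.011  0.027] rot [0.0009 0.0015 0.0001]
```

Aligned. Closing the jaws, then lifting.

{"name": "play_rows", "arguments": {
  "targets": [
    {"offset": [0, 0, 0], "rotation": [0, 0, 0]},
    {"offset": [0, 0, 0], "rotation": [0, 0, 0]},
    {"offset": [0, 0, 0], "rotation": [0, 0, 0]},
    {"offset": [0, 0, 0], "rotation": [0, 0, 0]},
    {"offset": [0, 0, 0], "rotation": [0, 0, 0]},
    {"offset": [0, 0, 0], "rotation": [0, 0, 0]},
    {"offset": [0, 0, 0], "rotation": [0, 0, 0]},
    {"offset": [0, 0, 0], "rotation": [0, 0, 0]}
  ],
  "jaw": 1,
  "force": 80
}}

```text
time_s: 3.55
eef_pos: [0.4757, 0.3314, 0.0624]
tcp_rot: [0.0, -0.048, 0.999, 0.0]
wrist_force: [-1.1, 0.6, 4.7]
width: 0.151
grip_force: 78.8
```

{"name": "play_rows", "arguments": {
  "targets": [
    {"offset": [0, 0, -0.4], "rotation": [0, 0, 0]},
    {"offset": [0, 0, -1], "rotation": [0, 0, 0]},
    {"offset": [0, 0, -1.8], "rotation": [0, 0, 0]},
    {"offset": [0, 0, -2.4], "rotation": [0, 0, 0]},
    {"offset": [0, 0, -2.6], "rotation": [0, 0, 0]},
    {"offset": [0, 0, -2.6], "rotation": [0, 0, 0]}
  ]
}}

```text
time_s: 4.3
eef_pos: [0.4754, 0.3309, 0.1918]
tcp_rot: [-0.0, -0.048, 0.999, -0.0]
wrist_force: [0.3, -0.6, -4.0]
width: 0.149
grip_force: 78.7
```

```bash
python3 -c "
from h import *
go((.538,.0715,.19),92.8)"
```

```text
t 4.3 at [0.4754 0.3309 0.1918] yaw 95.5 q7 0.84 F [ 0.3 -0.6 -4. ] w 0.149 g 78.74424934387207
offset [-0.748 -5.284  0.038] rot [-0.0004 -0.0002  0.0472]
```

{"name": "play_rows", "arguments": {
  "targets": [
    {"offset": [-0.07, -0.5, 0], "rotation": [0, 0, 0.01]},
    {"offset": [-0.18, -1.3, 0], "rotation": [0, 0, 0.025]},
    {"offset": [-0.32, -2.3, 0], "rotation": [0, 0, 0.047]},
    {"offset": [-0.46, -3.3, 0], "rotation": [0, 0, 0.047]},
    {"offset": [-0.6, -4.2, 0], "rotation": [0, 0, 0.047]},
    {"offset": [-0.7, -4.9, 0], "rotation": [0, 0, 0.047]},
    {"offset": [-0.745, -5.2, 0], "rotation": [0, 0, 0.047]},
    {"offset": [-0.748, -5.284, 0], "rotation": [0, 0, 0.047]},
    {"offset": [-0.748, -5.284, 0], "rotation": [0, 0, 0.047]},
    {"offset": [-0.748, -5.284, 0.7], "rotation": [0, 0, 0.047]},
    {"offset": [-0.748, -5.284, 0.7], "rotation": [0, 0, 0.047]},
    {"offset": [-0.748, -5.284, 0.7], "rotation": [0, 0, 0.047]}
  ]
}}

```text
time_s: 5.8
eef_pos: [0.5383, 0.073, 0.1579]
tcp_rot: [0.0, -0.025, 1.0, 0.0]
wrist_force: [0.7, -0.7, -3.7]
width: 0.153
grip_force: 78.5
```

```bash
python3 -c "
from h import *
go((.538,.0715,.15),92.8)
s=snap('scene');cv2.imwrite('pics/s2.png',cv2.resize(s['img'][110:250,310:470,::-1],None,fx=4,fy=4,interpolation=cv2.INTER_CUBIC))
s=snap('top');cv2.imwrite('pics/t2.png',cv2.resize(s['img'][130:240,320:470,::-1],None,fx=4,fy=4,interpolation=cv2.INTER_CUBIC))"
```

```text
t 5.8 at [0.5383 0.073  0.1579] yaw 92.91 q7 1.25 F [ 0.7 -0.7 -3.7] w 0.153 g 78.50154161453247
offset [ 0.007 -0.029  0.158] rot [0.0003 0.0001 0.0019]
```

View pics/s2.png

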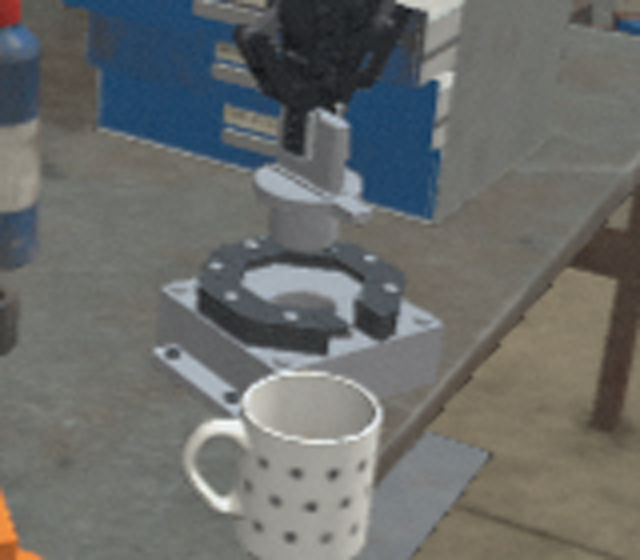

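View pics/t2.png

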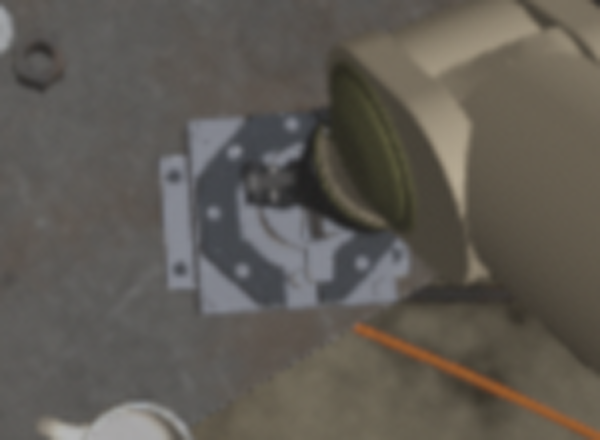

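Scene view: the plug hangs level over the jig with its tab at (360,208) pointing toward the slot at (345,335). In the top view the arm hides part of it. I'll measure the offset between plug and bore within the same camera.

```bash
cat > m2.py <<'E'
from h import *
np.set_printoptions(precision=4,suppress=True)
z0=bot.observe()['eef_pos'][2]-.0617
for n in('scene','top'):
    s=snap(n);P=cloud(s);X=P.reshape(-1,3);Z=P[:,:,2]
    D=lambda c,r:np.hypot(P[:,:,0]-c[0],P[:,:,1]-c[1])<r
    at=lambda m,z:rays(s,np.argwhere(m)[:,::-1],z)
    J=(.538,.0715)
    f=D(J,.07)&(abs(Z-z0-.045)<.006); a=at(f,z0+.045); r0=np.hypot(*(a-J).T)
    ed=edge(f); p=rays(s,ed,z0+.045); p=p[np.hypot(*(p-J).T)<.043]; 
    q=p[np.hypot(*(p-J).T)>.031]; c=circ(q,.036,.036)[:2]
    d=a-c; r=np.hypot(*d.T); t=d[(r>.042)]
    print(n,'flange',c,len(q),'tab',len(t),t.mean(0),np.degrees(np.arctan2(*t.mean(0)[::-1]))%360,'rmax',r.max())
    # collar outer octagon: slot-free bbox in jig axes, top surface
    col=D(J,.085)&(abs(Z-.066)<.004); e=at(col,.066)
    th=np.radians(2.8); R=np.array([[np.cos(th),np.sin(th)],[-np.sin(th),np.cos(th)]]); k=(e-J)@R.T
    print('  collar in jig axes min/max',k.min(0),k.max(0))
    sl=k[(k[:,0]<-.042)&(abs(k[:,1])<.03)]; ys=np.sort(sl[:,1]); g=np.diff(ys); i=g.argmax(); print('  slot edges y',ys[i],ys[i+1],'n',len(ys))
    bo=D(J,.033)&(Z<.036); 
    if n=='scene':
        # hole rim far edge: hole pixels rays at .045
        h=at(bo,.045); print('  bore px',len(h),h.min(0),h.max(0),circ(rays(s,edge(bo),.045),.0245))
E
python3 m2.py
```

```text
scene flange [0.5357 0.0772] 15 tab 28 [-0.0494  0.0034] 176.02917147829845 rmax 0.062135247570988976
  collar in jig axes min/max [-0.074  -0.0672] [0.0703 0.076 ]
  slot edges y -0.006067328830826194 0.013754645798225522 n 75
  bore px 84 [-0.0081  0.0603] [0.553  0.4936] [0.0002 0.4847 0.0066]
top flange [0.5389 0.0714] 26 tab 31 [-0.0491 -0.0012] 181.434043069201 rmax 0.05521859709684472
  collar in jig axes min/max [-0.0679 -0.0682] [0.0698 0.0678]
  slot edges y -0.01368962056376028 0.010348406033852656 n 103
```

Both cameras put the plug within about 1 mm of the collar's centre. The slot is at about 183.5°, so I'll turn slightly and descend in stages, watching the force.

{"name": "play_rows", "arguments": {
  "targets": [
    {"offset": [0, 0, 0.3], "rotation": [0, 0, -0.012]},
    {"offset": [0, 0, 0.6], "rotation": [0, 0, -0.012]},
    {"offset": [0, 0, 0.8], "rotation": [0, 0, -0.012]},
    {"offset": [0, 0, 0.95], "rotation": [0, 0, -0.012]},
    {"offset": [0, 0, 1.05], "rotation": [0, 0, -0.012]},
    {"offset": [0, 0, 1.12], "rotation": [0, 0, -0.012]},
    {"offset": [0, 0, 1.12], "rotation": [0, 0, -0.012]},
    {"offset": [0, 0, 1.12], "rotation": [0, 0, -0.012]}
  ]
}}

```text
time_s: 7.0
eef_pos: [0.5383, 0.0718, 0.1015]
tcp_rot: [0.0, -0.031, 1.0, -0.0]
wrist_force: [-1.1, -0.2, -5.6]
width: 0.152
grip_force: 78.9
```

```bash
python3 -c "
from h import *
go((.538,.0715,.085),93.5)
print(bot.observe()['wrist_torque'])"
```

```text
t 7.0 at [0.5383 0.0718 0.1015] yaw 93.5 q7 1.24 F [-1.1 -0.2 -5.6] w 0.152 g 78.85305047035217
offset [ 0.006 -0.006  0.331] rot [-0.      0.0003  0.0001]
[-0.13934811  0.00028972 -0.02730607]
```

{"name": "play_rows", "arguments": {
  "targets": [
    {"offset": [0, 0, 0.06], "rotation": [0, 0, 0]},
    {"offset": [0, 0, 0.12], "rotation": [0, 0, 0]},
    {"offset": [0, 0, 0.18], "rotation": [0, 0, 0]},
    {"offset": [0, 0, 0.24], "rotation": [0, 0, 0]},
    {"offset": [0, 0, 0.28], "rotation": [0, 0, 0]},
    {"offset": [0, 0, 0.32], "rotation": [0, 0, 0]},
    {"offset": [0, 0, 0.32], "rotation": [0, 0, 0]}
  ]
}}

```text
time_s: 7.88
eef_pos: [0.5381, 0.0718, 0.0851]
tcp_rot: [-0.0, -0.031, 1.0, -0.0]
wrist_force: [-0.1, -1.9, -4.6]
width: 0.154
grip_force: 78.7
```

```bash
python3 -c "
from h import *
go((.538,.0715,.072),93.5)
print(bot.observe()['wrist_torque'])"
```

```text
t 7.875 at [0.5381 0.0718 0.0851] yaw 93.51 q7 1.23 F [-0.1 -1.9 -4.6] w 0.154 g 78.68680000305176
offset [ 0.003 -0.006  0.262] rot [-0.0001 -0.0002  0.0001]
[-0.39274852 -0.07482891 -0.01281155]
```

The tab is inside the slot with almost no contact. Now pressing down against the pin.

{"name": "play_rows", "arguments": {
  "targets": [
    {"offset": [0, 0, 0.06], "rotation": [0, 0, 0]},
    {"offset": [0, 0, 0.12], "rotation": [0, 0, 0]},
    {"offset": [0, 0, 0.17], "rotation": [0, 0, 0]},
    {"offset": [0, 0, 0.22], "rotation": [0, 0, 0]},
    {"offset": [0, 0, 0.25], "rotation": [0, 0, 0]},
    {"offset": [0, 0, 0.27], "rotation": [0, 0, 0]},
    {"offset": [0, 0, 0.27], "rotation": [0, 0, 0]},
    {"offset": [0, 0, 0.27], "rotation": [0, 0, 0]}
  ]
}}

```text
time_s: 8.88
eef_pos: [0.5384, 0.0719, 0.0724]
tcp_rot: [0.0, -0.031, 1.0, -0.0]
wrist_force: [-0.9, -2.4, 10.5]
width: 0.15
grip_force: 81.3
```

```bash
python3 -c "
from h import *
go((.538,.0715,.072),93.5)
print(bot.observe()['wrist_torque'])"
```

```text
t 8.875 at [0.5384 0.0719 0.0724] yaw 93.51 q7 1.22 F [-0.9 -2.4 10.5] w 0.15 g 81.34985089302063
offset [ 0.009 -0.007  0.009] rot [-0.      0.0008  0.0001]
[-0.69196162  0.37781133  0.0300797 ]
```

{"name": "play_rows", "arguments": {
  "targets": [
    {"offset": [0, 0, 0.02], "rotation": [0, 0, 0]},
    {"offset": [0, 0, 0.02], "rotation": [0, 0, 0]},
    {"offset": [0, 0, 0.02], "rotation": [0, 0, 0]}
  ]
}}

```text
time_s: 9.25
eef_pos: [0.5384, 0.0719, 0.0724]
tcp_rot: [0.001, -0.031, 1.0, -0.0]
wrist_force: [-4.6, -3.5, 23.8]
width: 0.149
grip_force: 83.3
```

{"name": "play_rows", "arguments": {
  "targets": [
    {"offset": [0, 0, 0], "rotation": [0, 0, 0.05]},
    {"offset": [0, 0, 0], "rotation": [0, 0, 0.1]},
    {"offset": [0, 0, 0], "rotation": [0, 0, 0.17]},
    {"offset": [0, 0, 0], "rotation": [0, 0, 0.24]},
    {"offset": [0, 0, 0], "rotation": [0, 0, 0.24]},
    {"offset": [0, 0, 0], "rotation": [0, 0, 0.24]}
  ]
}}

```text
time_s: 10.0
eef_pos: [0.5394, 0.0723, 0.0724]
tcp_rot: [0.002, 0.09, 0.996, 0.001]
wrist_force: [-1.9, -1.1, 19.4]
width: 0.152
grip_force: 82.8
```

```bash
python3 -c "
from h import *
go((.538,.0715,.072),43)
print(bot.observe()['wrist_torque'])"
```

```text
t 10.0 at [0.5394 0.0723 0.0724] yaw 79.65 q7 1.07 F [-1.9 -1.1 19.4] w 0.152 g 82.81164050102234
offset [ 0.026 -0.021  0.007] rot [0.0024 0.0023 0.6397]
[-0.55091973  0.51766451 -0.77384743]
```

It's solidly seated (force rises with no travel) and turning freely. Continuing to about 51° in total.

{"name": "play_rows", "arguments": {
  "targets": [
    {"offset": [0, 0, 0], "rotation": [0, 0, 0.08]},
    {"offset": [0, 0, 0], "rotation": [0, 0, 0.17]},
    {"offset": [0, 0, 0], "rotation": [0, 0, 0.26]},
    {"offset": [0, 0, 0], "rotation": [0, 0, 0.35]},
    {"offset": [0, 0, 0], "rotation": [0, 0, 0.44]},
    {"offset": [0, 0, 0], "rotation": [0, 0, 0.53]},
    {"offset": [0, 0, 0], "rotation": [0, 0, 0.6]},
    {"offset": [0, 0, 0], "rotation": [0, 0, 0.65]},
    {"offset": [0, 0, 0], "rotation": [0, 0, 0.65]},
    {"offset": [0, 0, 0], "rotation": [0, 0, 0.65]}
  ]
}}

```text
time_s: 11.25
eef_pos: [0.5398, 0.0718, 0.0724]
tcp_rot: [0.002, 0.403, 0.915, 0.001]
wrist_force: [-1.0, -3.0, 21.5]
width: 0.152
grip_force: 82.5
```

```bash
python3 -c "
from h import *
go((.538,.0715,.072),43)
print(bot.observe()['wrist_torque'])"
```

```text
t 11.25 at [0.5398 0.0718 0.0724] yaw 42.51 q7 0.68 F [-1.  -3.  21.5] w 0.152 g 82.5409483909607
offset [ 0.02  -0.031  0.007] rot [ 0.0031  0.0023 -0.0085]
[-0.83077011  0.53059517  0.10895523]
```

Turned to 51°. I'll ease the downward push, open the jaws and retreat upward.

{"name": "play_rows", "arguments": {
  "targets": [
    {"offset": [0, 0, -0.02], "rotation": [0, 0, 0]},
    {"offset": [0, 0, -0.02], "rotation": [0, 0, 0]},
    {"offset": [0, 0, -0.02], "rotation": [0, 0, 0]},
    {"offset": [0, 0, -0.02], "rotation": [0, 0, 0]},
    {"offset": [0, 0, -0.02], "rotation": [0, 0, 0]},
    {"offset": [0, 0, -0.02], "rotation": [0, 0, 0]},
    {"offset": [0, 0, -0.02], "rotation": [0, 0, 0]},
    {"offset": [0, 0, -0.02], "rotation": [0, 0, 0]}
  ],
  "jaw": -1
}}

```text
time_s: 12.25
eef_pos: [0.5382, 0.0719, 0.0718]
tcp_rot: [0.0, 0.403, 0.915, 0.0]
wrist_force: [-0.0, -0.6, 0.3]
width: 0.999
grip_force: 0.0
```

{"name": "play_rows", "arguments": {
  "targets": [
    {"offset": [0, 0, -0.3], "rotation": [0, 0, 0]},
    {"offset": [0, 0, -0.8], "rotation": [0, 0, 0]},
    {"offset": [0, 0, -1.5], "rotation": [0, 0, 0]},
    {"offset": [0, 0, -2.3], "rotation": [0, 0, 0]},
    {"offset": [0, 0, -3], "rotation": [0, 0, 0]},
    {"offset": [0, 0, -3.2], "rotation": [0, 0, 0]},
    {"offset": [0, 0, -3.2], "rotation": [0, 0, 0]}
  ]
}}

```text
time_s: 13.12
eef_pos: [0.5383, 0.0719, 0.2326]
tcp_rot: [0.001, 0.403, 0.915, 0.001]
wrist_force: [-0.7, 0.1, -1.2]
width: 0.999
grip_force: 0.0
```

```bash
python3 -c "
from h import *
go((.538,.0715,.072),43)
s=snap('scene');cv2.imwrite('pics/s3.png',cv2.resize(s['img'][110:250,310:470,::-1],None,fx=4,fy=4,interpolation=cv2.INTER_CUBIC))
P=cloud(s).reshape(-1,3);d=np.hypot(P[:,0]-.538,P[:,1]-.0715)
k=P[(d<.045)&(P[:,2]>.09)&(P[:,2]<.14)];print(len(k),np.percentile(k[:,2],[50,90,99]))
"
```

```text
t 13.125 at [0.5383 0.0719 0.2326] yaw 42.52 q7 0.62 F [-0.7  0.1 -1.2] w 0.999 g 0.0
offset [-1.000e-03 -1.400e-02  3.212e+00] rot [ 0.0014  0.0006 -0.0084]
84 [0.10265252 0.10525953 0.10598113]
```

View pics/s3.png

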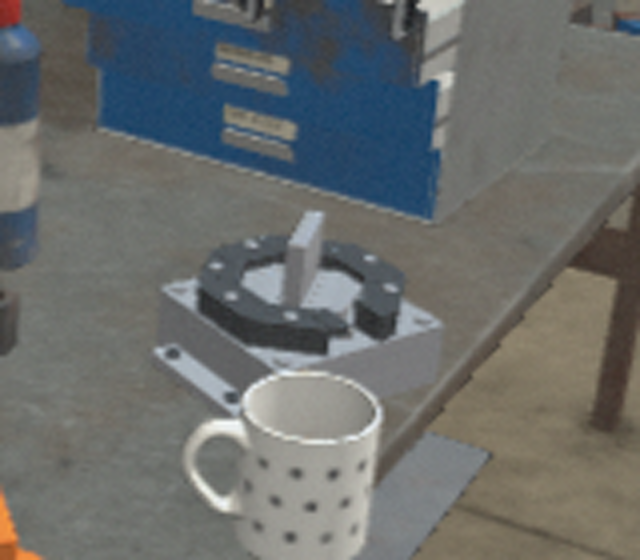

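The plug is seated: its blade is upright at (305,258), with its top 105 mm above the table as expected, and it is turned about 51° from the slot. The gripper is clear and the mug hasn't moved. Handing in.

```bash
python3 -c "
from workcell import bot
print(bot.sign_off())"
```

```text
the job is handed in; nothing more can be done
None
```

The steel plug is pressed fully down, turned about 51° clockwise under the collar and released, and the job was handed in at about 13 s; the pin popping up was not seen directly, and the hand-in returned no verdict.

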